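# Feed the smoked pork up in the hand slicer

## Task

Feed the slab of smoked pork up for the next cut: push the lock's lever round from its locked stop to its free stop, so that the eccentric's low point faces the brake shoe, then push the pusher forward by its palm pad until the slab sits hard and square against the thickness plate with the pusher tight behind it, and push the lever all the way back to lock the slide there. Nothing is picked up, and the pork is moved only by the pusher, never touched by the fingers. Leave the tongs, the jar and the block of smoked tofu where they lie.

Things in the scene. Friction and masses are not known exactly. Their poses are not given: they have to be found in the camera images.
- slicer: Hand slicer on a grey base 370 x 190 x 46 mm; a raised blade stands at its far right corner (x = 120, y = -80 to 25 mm, 325 mm tall). Origin on the counter, mid-trough; x = feed direction, pusher to thickness plate, y left, z up. Trough floor 52 mm up, 75 mm wide; right wall 34, left 20 mm high. Thickness plate: face at x = 128 mm, 62 mm high. Slide bar outside the left wall, y = 46 to 58 mm.
- plate_face (a point): Point on the thickness plate's face, in the trough's middle, 22.5 mm above the trough floor. Axes as the slicer's.
- palm_pad (a point): Centre of the rear face of the pusher's black palm pad, the face to push on: 52 mm wide, 15 to 59 mm above the trough floor (this point 37 mm). The pusher's front face is 30 mm ahead of it along the slicer's x; its plate is 70 mm wide, 61 mm high. Below the pad a white sled (top 14 mm above the trough floor) reaches 20 mm behind this point. A bracket over the left wall joins pusher and slide bar.
- feed (a joint): Travel of the feed slide with its pusher, m: 0 fully back, grows forward to 0.11. The pusher's front face is at slicer x = -70 mm + this; about 0.088 with pork and pusher home. Free, it takes about 3 N (up to 4 N more with the pork) and stays where it is left; locked, the brake shoe holds it against a push of 25 N.
- lever (a joint): Lever of the eccentric lock, rad: 0 at the locked stop (points forward along the slicer's x; the disc's high point presses a brass brake shoe on the slide bar), grows counter-clockwise seen from above, out to the left, to 3.14 at the free stop (points backward, low point at the shoe). It grips only within about 0.4 of 0; there the grip takes up to 20 N, elsewhere 3 N. It stays where left.
- lever_pivot (a point): The lever's vertical turning axis, on the left of the trough at slicer x = -25 mm, y = +85 mm, at the height of the grip's middle (45 mm above the trough floor).
- lever_grip (a point): Centre of the lever's upright black grip, a cylinder 20 mm in diameter, 22 to 68 mm above the trough floor, 65 mm from the pivot. The flat lever arm under it has its top 30 mm above the trough floor; the hub at the pivot reaches 38 mm, the slide bar 17 mm above the trough floor.
- pork_center (a point): Centre of the slab of smoked pork, dark brown with paler layers, 110 x 58 x 45 mm (x, y, z), 0.2 to 0.45 kg, lying lengthwise in the trough between pusher and thickness plate. Hard against the plate its centre is 55 mm short of the plate's face.
- tongs: Steel tongs with black grips, 230 mm long, 55 mm wide, 12 mm thick, lying on the counter on the right of the slicer. Bystander.
- jar: Amber glass jar with a dark lid, 68 mm in diameter, 95 mm high, standing on the counter on the left of the slicer. Origin under its middle. Bystander.
- tofu: Black block of smoked tofu, 75 x 62 x 30 mm, on the counter on the left of the slicer. Origin under its middle. Bystander.
Not all that is in view belongs to the job. What is meant by the part that bears pork_center is not pink, purple or turquoise, and is the smaller of those in its own colour.

How it is judged (in metres and radians):
On the way, in this order (a step that is already met when the one before it is completed fails the run):
1. the lever is turned to its free stop (cam at its low point, lever within 0.3 rad of the stop) while the feed slide is still where it stood (within 4 mm) (value of joint lever above 2.84 rad and distance of palm_pad from where it was at the start of the episode below 0.004 m), for 0.2 s.
2. with the lock still free, the pork is pushed within 3 mm of the thickness plate and the pusher stands within 4 mm of it (value of joint lever above 2 rad and x of pork_center in the frame of slicer above 0.07 m and value of joint feed above 0.084 m), for 0.2 s.
At the end, for the whole second after the job is handed in: The lever is back within 0.3 rad of its locked stop, the pork's front face is within 3 mm of the thickness plate and square to it (within 0.06 rad) and the pusher is within 4 mm of the pork (value of joint lever below 0.3 rad and value of joint feed above 0.084 m and x of pork_center in the frame of slicer above 0.07 m and angle between the x axis of pork_center and the x axis of slicer, either way round below 0.06 rad); the robot touches nothing.
It fails at once if the pork is lifted more than 10 mm or tipped (height (world z) of pork_center above 0.0845 m or angle between pork_center's own z axis and vertical above 0.25 rad).
It fails at once if the fingers touch the pork (more than 1 N) (contact force between the fingers and pork above 1 N).
It fails at once if a bystander is moved more than 15 mm (distance of any of tongs, jar, tofu from where it was at the start of the episode above 0.015 m).
It also fails if it takes over 64 s, if anything falls off the work surface, if the arm or the gripper's body presses on something with over 40 N, if the wrist force passes 120 N, or if a joint passes its speed limit or range.

## Robot

A 6-joint arm with a two-finger parallel gripper is mounted at the origin on the work surface. World frame = base frame: x ahead of the robot, y to its left, z up, the work surface at z = 0. Lengths are in mm, angles in rad, forces in N, time in s.
With the tool pointing down it reaches from about 300 to 875 mm from the base axis. Payload 6.4 kg.
Tool frame: the origin (TCP) lies at the very end of the fingers, on their centre line; the grasp point (between the pads) lies 19 mm behind it; z points along the fingers, y is the direction in which the jaws open and shut (so a half turn about z gives the same grasp; the last joint's range is limited). The gripper opens to 88 mm and grips with 3 to 60 N. Pads are 18 mm wide; open, the fingers measure 123 mm over their backs; the gripper's body (75 mm by 187 mm) begins 45 mm behind the grasp point.
Start: joints at [-1.537, 0.181, 1.607, -0, 1.354, -0.206], TCP at [136.583, -558.557, 210.914] pointing down, gripper open.
Joint ranges: [-2.99, 2.99], [-0.89, 2.07], [0.3, 2.58], [-1.14, 4.28], [0, 2.63], [-3.12, 3.12]. Speed limits (rad/s): [2.57, 2.57, 3.01, 3.14, 3.14, 3.14].

## Interface

Orientations are given as a rotation vector (axis times angle).
In Python, from rig import robot, get_image gives the robot as it stands.
- The arm moves only by the tool apply_moves, never from a script. Its argument "commands" is a list of rows, each an object of numbers: "tx", "ty", "tz": the shift along the world's x, y, z in mm; "wx", "wy", "wz": the turn, a rotation vector about the world's x, y, z in rad. In form: [{"tx": .., "ty": .., "tz": .., "wx": .., "wy": .., "wz": ..}, ...]. A call has 1 to 8 rows; each row is the pose to reach, as a shift and turn from the pose measured when the call began; what a row does not reach only later rows make up. A row lasts 1/10 s, in which the tool goes at most 50 mm and 8.59 degrees, less where a joint would pass 70% of its speed; a pose out of reach is approached as far as the arm can. A call with a gripper value outside its range is refused whole. "gripper" is the opening, from -1 (shut) to 1 (fully open), set as the call begins (left out, the last holds). The fingers move at their own pace and stop on an object; "force" is the grip in N (left out, the last holds). Time passes only in rows, so rows that repeat a pose let the fingers close. It gives the time, the measured TCP pose, the force and the opening at its end, in the units of the state.
- robot.sense(): the state, without advancing time (a new reading comes with each control period).
- get_image(name): name is "side" or "top"; returns a dict with "pixels" (480x640x3 uint8, blue, green, red), "vertical_fov" (degrees; the focal length in pixels is half the picture's height over the tangent of half this angle, whatever the lens; pixels are square), "cx", "cy" (the principal point, pixels), "view" (4x4, takes a point from world to camera coordinates). Camera axes: x right, y down, z forward; pixel columns grow to the right and rows downward; lengths in mm; the calibration is good to about 2 mm. A picture is of the moment at which its call begins. There is no depth.
- robot.sign_off(): hands the job in, once; it reports no verdict.
The state is a dict: "time_s": time; "q": joint angles; "dq": joint speeds; "joint_efforts": joint torques, N m; "ee_pos": TCP position; "ee_rot": TCP orientation; "contact_force": force on the tool from outside, world axes, zero at the start; "ft_torque": the same for the moment, N m; "grip_width": finger opening in mm.
Only numpy, scipy, OpenCV 4.12 (cv2) and the standard library are available. Lean on these libraries where they do the work, as an engineer would, in place of code of your own. Each camera call takes 0.05 s, during which the arm holds its last target. There are 200 camera calls.

## Working session

There is one attempt and no reset: what is moved stays moved. The work goes in short steps, Python scripts to look and compute and a tool call to move; the robot and the scene stay as the last step left them, time stands still between calls to the robot, and variables do not carry over. Pictures are saved under pics/ and viewed, on a budget of 10 in all, crops included, one or two more only if the job needs it, and the job is handed in when it is done.

Besides the shell and the picture viewer there is one more tool, called as name([rows], argument=value, ...), one row to a line, values as JSON. apply_moves: Moves the arm, as the interface text tells. Its arguments: {"type":"object","properties":{"commands":{"type":"array"},"gripper":{"type":"number"},"force":{"type":"number"}},"required":["commands"]}

```bash
mkdir -p pics; ls; python3 - <<'E'
from rig import robot, get_image
import cv2,numpy as np
for n in("side","top"):
    d=get_image(n); cv2.imwrite(f"pics/{n}0.png",d["pixels"]); print(n,d["vertical_fov"],d["cx"],d["cy"],np.round(d["view"],4).tolist())
s=robot.sense(); print(s["ee_pos"],s["ee_rot"],s["contact_force"],s["grip_width"],s["time_s"])
E
```

```text
pics
side 44.80164009699314 325.0729019546185 239.1836889797245 [[-0.8982, -0.4393, -0.0151, 531.8581], [-0.3335, 0.7034, -0.6277, 260.1539], [0.2864, -0.5588, -0.7783, 1143.8742], [0.0, 0.0, 0.0, 1.0]]
top 53.91331737259254 319.0906443597483 237.83717453406882 [[0.0174, -0.9997, -0.015, -13.481], [-0.9946, -0.0158, -0.1028, 595.6376], [0.1025, 0.0168, -0.9946, 1140.2963], [0.0, 0.0, 0.0, 1.0]]
[ 136.54849941 -558.02174196  210.10586524] [-3.11750298e+00 -3.75543114e-01 -1.63177399e-04] [ 0.10158721 -0.34446663  0.10137577] 87.87258923177295 0.1
```

View pics/top0.png

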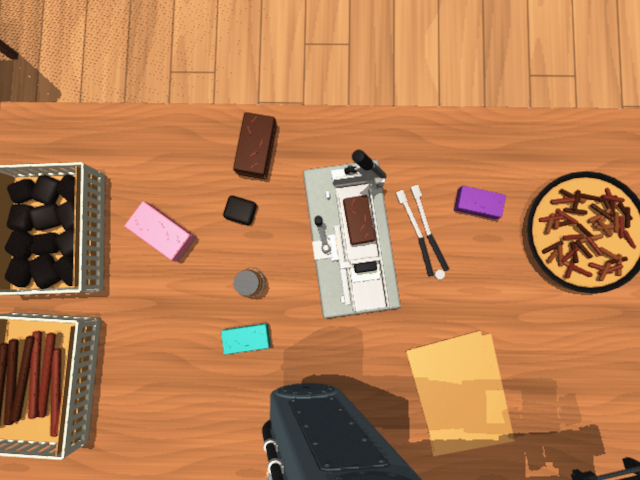

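View pics/side0.png

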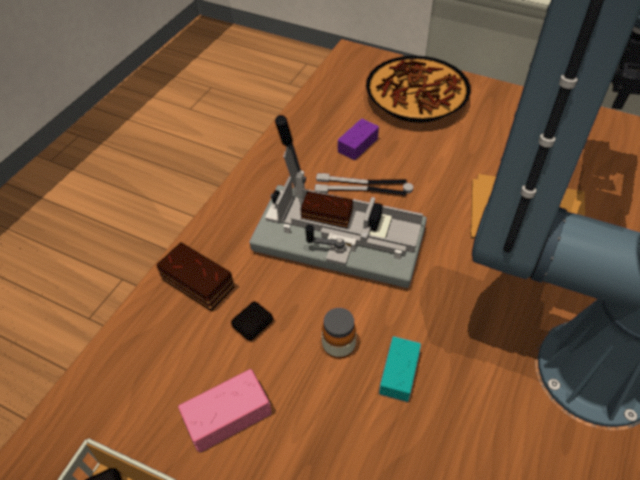

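The top view shows two brown slabs: the one in the slicer trough at (358,218), and a larger one on the counter at (255,145). Pink (160,230), purple (480,202) and turquoise (245,338) are ruled out by colour. The smaller brown slab, in the trough, is the pork. I'll confirm this in an enlarged crop.

```bash
python3 - <<'E'
import cv2
a=cv2.imread("pics/top0.png")[145:325,290:410]
b=cv2.imread("pics/side0.png")[170:290,245:435]
a=cv2.resize(a,None,fx=3.3,fy=3.3,interpolation=cv2.INTER_CUBIC)
b=cv2.resize(b,None,fx=2.1,fy=2.1,interpolation=cv2.INTER_CUBIC)
import numpy as np
c=np.zeros((600,800,3),np.uint8); c[:a.shape[0],:a.shape[1]]=a; c[:b.shape[0],400:400+b.shape[1]]=b[:, :400]
cv2.imwrite("pics/crop0.png",c)
E
```

```text
(no output)
```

View pics/crop0.png

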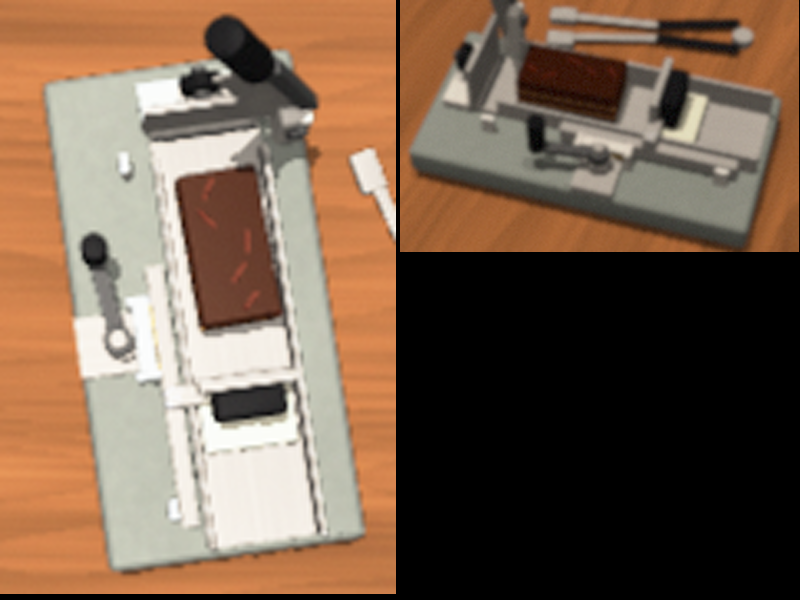

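The crop confirms it: the small brown layered slab lies in the trough between the pusher and the plate. Crop positions: lever hub at (118,341), grip top at (94,245), pad at (249,402).

```bash
cat >h.py <<'E'
from rig import robot, get_image
import cv2,numpy as np
def ray(d,u,v,z):
    f=240/np.tan(np.radians(d["vertical_fov"]/2)); V=np.array(d["view"]); R,t=V[:3,:3],V[:3,3]
    o=-R.T@t; r=R.T@np.array([(u-d["cx"])/f,(v-d["cy"])/f,1]); return o+r*(z-o[2])/r[2]
def proj(d,p):
    f=240/np.tan(np.radians(d["vertical_fov"]/2)); V=np.array(d["view"]); c=V[:3,:3]@p+V[:3,3]
    return np.array([d["cx"]+f*c[0]/c[2],d["cy"]+f*c[1]/c[2]])
E
python3 - <<'E'
from h import *
d=get_image("top"); s=get_image("side")
P={"BL":(112,572,46),"BR":(365,535,46),"FL":(45,87,46),"hub":(118,341,90),"grip":(94,243,120),"padtopmid":(249,402,111),
 "pFL":(176,180,97),"pFR":(252,167,97),"pBR":(283,315,97),"pBL":(203,328,97),"trR":(325,533,70),"trL":(212,548,70)}
W={k:ray(d,290+u/3.3,145+v/3.3,z) for k,(u,v,z) in P.items()}
for k,w in W.items(): print(k,w.round(1))
yaw=np.arctan2(*(W["FL"]-W["BL"])[1::-1]); print("yaw base",yaw, np.linalg.norm(W["FL"]-W["BL"]),np.linalg.norm(W["BR"]-W["BL"]), np.arctan2(*(W["BL"]-W["BR"])[1::-1])-np.pi/2)
print("arm len",np.linalg.norm(W["grip"]-W["hub"]),"angle",np.arctan2(*(W["grip"]-W["hub"])[1::-1]))
R=np.array([[np.cos(yaw),-np.sin(yaw)],[np.sin(yaw),np.cos(yaw)]])
o=W["hub"][:2]-R@[-25,85]; print("origin",o)
for k,w in W.items(): print(k,(R.T@(w[:2]-o)).round(1))
# side check: from side crop
for k,(u,v,z) in {"hub":(597,152,90),"griptop":(537,118,120)}.items():
    w=ray(s,245+(u-400)/2.1,170+v/2.1,z); print("side",k,w.round(1))
for k in("hub","grip"): print(k,"side px",(proj(s,W[k])-[245,170])*2.1+[400,0])
E
```

```text
BL [399.7 -18.9  46. ]
BR [ 429.8 -202.8   46. ]
FL [759.7  37.5  46. ]
hub [565.1 -20.6  90. ]
grip [630.9  -2.9 120. ]
padtopmid [ 522.4 -112.3  111. ]
pFL [680.6 -60.2  97. ]
pFR [ 690.8 -114.4   97. ]
pBR [ 584.9 -137.    97. ]
pBL [574.8 -80.6  97. ]
trR [ 431.6 -170.6   70. ]
trL [419.6 -90.1  70. ]
yaw base 0.1553451395751585 364.3245222807586 186.3883839565493 0.16187561877312762
arm len 74.47655695474472 angle 0.26346886069073583
origin [ 602.97511946 -100.75662971]
BL [-188.1  112.3]
BR [-186.9  -74. ]
FL [176.2 112.3]
hub [-25.  85.]
grip [42.8 92.4]
padtopmid [-81.4   1. ]
pFL [82.9 28. ]
pFR [ 84.7 -27.1]
pBR [-23.5 -33.1]
pBL [-24.8  24.3]
trR [-180.1  -42.5]
trL [-179.5   38.9]
side hub [564.1 -12.4  90. ]
side griptop [627.3  -4.5 120. ]
hub side px [599.49946565 145.94833643]
grip side px [533.0482924  117.89322605]
```

apply_moves([
  {"tx": 492, "ty": 555, "tz": 10, "wz": -0.08},
  {"tx": 492, "ty": 555, "tz": 10, "wz": -0.08},
  {"tx": 492, "ty": 555, "tz": 10, "wz": -0.08},
  {"tx": 492, "ty": 555, "tz": 10, "wz": -0.08},
  {"tx": 492, "ty": 555, "tz": 10, "wz": -0.08},
  {"tx": 492, "ty": 555, "tz": 10, "wz": -0.08},
  {"tx": 492, "ty": 555, "tz": 10, "wz": -0.08},
  {"tx": 492, "ty": 555, "tz": 10, "wz": -0.08},
], gripper=0.1)

```text
validation failed for argument at $.co...
```

apply_moves([
  {"tx": 492, "ty": 555, "tz": 10, "wx": 0, "wy": 0, "wz": -0.08},
  {"tx": 492, "ty": 555, "tz": 10, "wx": 0, "wy": 0, "wz": -0.08},
  {"tx": 492, "ty": 555, "tz": 10, "wx": 0, "wy": 0, "wz": -0.08},
  {"tx": 492, "ty": 555, "tz": 10, "wx": 0, "wy": 0, "wz": -0.08},
  {"tx": 492, "ty": 555, "tz": 10, "wx": 0, "wy": 0, "wz": -0.08},
  {"tx": 492, "ty": 555, "tz": 10, "wx": 0, "wy": 0, "wz": -0.08},
  {"tx": 492, "ty": 555, "tz": 10, "wx": 0, "wy": 0, "wz": -0.08},
  {"tx": 492, "ty": 555, "tz": 10, "wx": 0, "wy": 0, "wz": -0.08},
], gripper=0.1)

```text
time_s: 1.0
ee_pos: [402.8, -257.4, 216.2]
ee_rot: [-3.131, -0.25, -0.001]
contact_force: [0.3, -1.4, -0.3]
grip_width: 48.7
```

apply_moves([
  {"tx": 226, "ty": 254, "tz": -26, "wx": 0, "wy": 0, "wz": 0},
  {"tx": 226, "ty": 254, "tz": -26, "wx": 0, "wy": 0, "wz": 0},
  {"tx": 226, "ty": 254, "tz": -26, "wx": 0, "wy": 0, "wz": 0},
  {"tx": 226, "ty": 254, "tz": -26, "wx": 0, "wy": 0, "wz": 0},
  {"tx": 226, "ty": 254, "tz": -26, "wx": 0, "wy": 0, "wz": 0},
  {"tx": 226, "ty": 254, "tz": -26, "wx": 0, "wy": 0, "wz": 0},
  {"tx": 226, "ty": 254, "tz": -26, "wx": 0, "wy": 0, "wz": 0},
  {"tx": 226, "ty": 254, "tz": -26, "wx": 0, "wy": 0, "wz": 0},
])

```text
time_s: 1.8
ee_pos: [630.4, 1.0, 188.7]
ee_rot: [-3.129, -0.258, 0.0]
contact_force: [-0.6, -0.7, 0.1]
grip_width: 48.5
```

apply_moves([
  {"tx": 0, "ty": 0, "tz": -50, "wx": 0, "wy": 0, "wz": 0},
  {"tx": 0, "ty": 0, "tz": -50, "wx": 0, "wy": 0, "wz": 0},
])

```text
time_s: 2.0
ee_pos: [625.8, 1.9, 132.5]
ee_rot: [-3.126, -0.258, 0.018]
contact_force: [-1.0, 0.3, -1.3]
grip_width: 48.7
```

```bash
python3 - <<'E'
from h import *
s=robot.sense(); print(s["ee_pos"],s["ee_rot"],s["contact_force"],s["q"])
a=get_image("top")["pixels"][145:325,270:410]; b=get_image("side")["pixels"][140:290,225:415]
a=cv2.resize(a,None,fx=2.7,fy=2.7,interpolation=3); b=cv2.resize(b,None,fx=2.2,fy=2.2,interpolation=3)
c=np.zeros((600,800,3),np.uint8); c[:a.shape[0],:a.shape[1]]=a; c[:b.shape[0],380:380+b.shape[1]]=b[:, :420]
cv2.imwrite("pics/c1.png",c)
E
```

```text
[625.84295672   1.90716859 132.45275152] [-3.12580099 -0.25849826  0.01763764] [-0.95984246  0.34731175 -1.25810559] [-0.18735061  0.37527545  1.52943874  0.00199191  1.24907078  1.21778337]
```

View pics/c1.png

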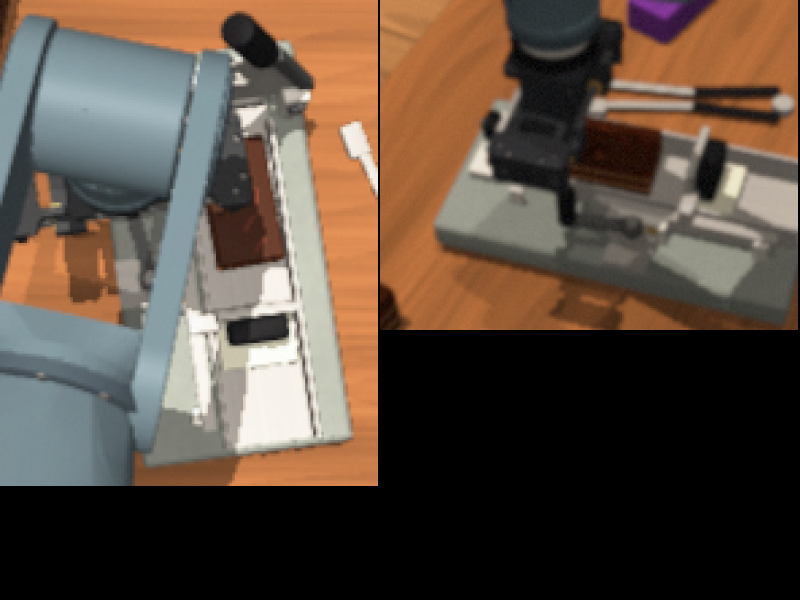

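The picture shows the gripper above the grip, which is at side crop (567,200), unchanged. Tip height is 132. Next I'll centre the gripper and go down slowly.

apply_moves([
  {"tx": 3, "ty": -5, "tz": 0, "wx": 0, "wy": 0, "wz": 0},
  {"tx": 3, "ty": -5, "tz": 0, "wx": 0, "wy": 0, "wz": 0},
  {"tx": 3, "ty": -5, "tz": -8, "wx": 0, "wy": 0, "wz": 0},
  {"tx": 3, "ty": -5, "tz": -14, "wx": 0, "wy": 0, "wz": 0},
  {"tx": 3, "ty": -5, "tz": -18, "wx": 0, "wy": 0, "wz": 0},
  {"tx": 3, "ty": -5, "tz": -18, "wx": 0, "wy": 0, "wz": 0},
])

```text
time_s: 2.7
ee_pos: [631.0, -4.2, 118.6]
ee_rot: [-3.127, -0.257, 0.009]
contact_force: [-0.6, 0.1, -0.2]
grip_width: 48.2
```

apply_moves([
  {"tx": 0, "ty": 0, "tz": -8, "wx": 0, "wy": 0, "wz": 0},
  {"tx": 0, "ty": 0, "tz": -16, "wx": 0, "wy": 0, "wz": 0},
  {"tx": 0, "ty": 0, "tz": -25, "wx": 0, "wy": 0, "wz": 0},
  {"tx": 0, "ty": 0, "tz": -27, "wx": 0, "wy": 0, "wz": 0},
  {"tx": 0, "ty": 0, "tz": -27, "wx": 0, "wy": 0, "wz": 0},
])

```text
time_s: 3.2
ee_pos: [630.5, -4.1, 90.6]
ee_rot: [-3.127, -0.257, 0.012]
contact_force: [-0.2, -0.6, -0.2]
grip_width: 48.4
```

```bash
python3 - <<'E'
import numpy as np
C=np.array([565,-18])
for k in range(25):
    f=.21+k*.13; p=C+66*np.array([np.cos(f),np.sin(f)]); print(k,round(f,2),p.round(0))
E
```

```text
0 0.21 [630.  -4.]
1 0.34 [627.   4.]
2 0.47 [624.  12.]
3 0.6 [619.  19.]
4 0.73 [614.  26.]
5 0.86 [608.  32.]
6 0.99 [601.  37.]
7 1.12 [594.  41.]
8 1.25 [586.  45.]
9 1.38 [578.  47.]
10 1.51 [569.  48.]
11 1.64 [560.  48.]
12 1.77 [552.  47.]
13 1.9 [544.  44.]
14 2.03 [536.  41.]
15 2.16 [528.  37.]
16 2.29 [522.  32.]
17 2.42 [515.  26.]
18 2.55 [510.  19.]
19 2.68 [506.  11.]
20 2.81 [503.   3.]
21 2.94 [500.  -5.]
22 3.07 [499. -13.]
23 3.2 [499. -22.]
24 3.33 [500. -30.]
```

apply_moves([
  {"tx": -2, "ty": 9, "tz": 0, "wx": 0, "wy": 0, "wz": 0.13},
  {"tx": -5, "ty": 17, "tz": 0, "wx": 0, "wy": 0, "wz": 0.26},
  {"tx": -9, "ty": 25, "tz": 0, "wx": 0, "wy": 0, "wz": 0.39},
  {"tx": -15, "ty": 32, "tz": 0, "wx": 0, "wy": 0, "wz": 0.52},
], gripper=-0.2)

```text
time_s: 3.6
ee_pos: [616.1, 26.5, 91.0]
ee_rot: [2.956, 1.06, -0.012]
contact_force: [0.4, -5.5, -1.3]
grip_width: 35.4
```

apply_moves([
  {"tx": -8, "ty": 5, "tz": 0, "wx": 0, "wy": 0, "wz": 0.13},
  {"tx": -15, "ty": 10, "tz": 0, "wx": 0, "wy": 0, "wz": 0.26},
  {"tx": -22, "ty": 14, "tz": 0, "wx": 0, "wy": 0, "wz": 0.39},
  {"tx": -30, "ty": 18, "tz": 0, "wx": 0, "wy": 0, "wz": 0.52},
  {"tx": -38, "ty": 20, "tz": 0, "wx": 0, "wy": 0, "wz": 0.65},
  {"tx": -47, "ty": 21, "tz": 0, "wx": 0, "wy": 0, "wz": 0.78},
  {"tx": -56, "ty": 21, "tz": 0, "wx": 0, "wy": 0, "wz": 0.91},
  {"tx": -64, "ty": 20, "tz": 0, "wx": 0, "wy": 0, "wz": 1.04},
])

```text
time_s: 4.4
ee_pos: [553.0, 46.2, 91.8]
ee_rot: [2.028, 2.39, -0.008]
contact_force: [1.5, -1.3, -0.1]
grip_width: 35.7
```

apply_moves([
  {"tx": -9, "ty": -2, "tz": 0, "wx": 0, "wy": 0, "wz": 0.13},
  {"tx": -17, "ty": -5, "tz": 0, "wx": 0, "wy": 0, "wz": 0.26},
  {"tx": -25, "ty": -9, "tz": 0, "wx": 0, "wy": 0, "wz": 0.39},
  {"tx": -31, "ty": -14, "tz": 0, "wx": 0, "wy": 0, "wz": 0.52},
  {"tx": -38, "ty": -20, "tz": 0, "wx": 0, "wy": 0, "wz": 0.65},
  {"tx": -43, "ty": -27, "tz": 0, "wx": 0, "wy": 0, "wz": 0.78},
  {"tx": -47, "ty": -35, "tz": 0, "wx": 0, "wy": 0, "wz": 0.91},
  {"tx": -50, "ty": -43, "tz": 0, "wx": 0, "wy": 0, "wz": 1.04},
])

```text
time_s: 5.2
ee_pos: [503.2, 2.9, 92.5]
ee_rot: [0.563, 3.08, -0.001]
contact_force: [0.4, -0.4, 0.0]
grip_width: 35.4
```

apply_moves([
  {"tx": -2, "ty": -8, "tz": 0, "wx": 0, "wy": 0, "wz": 0.13},
  {"tx": -3, "ty": -16, "tz": 0, "wx": 0, "wy": 0, "wz": 0.26},
  {"tx": -3, "ty": -22, "tz": 0, "wx": 0, "wy": 0, "wz": 0.39},
  {"tx": -3, "ty": -26, "tz": 0, "wx": 0, "wy": 0, "wz": 0.45},
])

```text
time_s: 5.6
ee_pos: [500.7, -23.8, 93.1]
ee_rot: [-0.144, 3.127, 0.002]
contact_force: [0.2, 0.7, 0.3]
grip_width: 35.4
```

apply_moves([
  {"tx": 0, "ty": -4, "tz": 0, "wx": 0, "wy": 0, "wz": 0},
  {"tx": 0, "ty": -8, "tz": 0, "wx": 0, "wy": 0, "wz": 0},
  {"tx": 1, "ty": -10, "tz": 0, "wx": 0, "wy": 0, "wz": 0},
  {"tx": 1, "ty": -10, "tz": 0, "wx": 0, "wy": 0, "wz": 0},
])

```text
time_s: 6.0
ee_pos: [501.9, -34.0, 93.2]
ee_rot: [-0.143, 3.127, 0.001]
contact_force: [-0.4, -0.0, -0.4]
grip_width: 35.3
```

```bash
python3 - <<'E'
from h import *
s=robot.sense(); print(s["ee_pos"],s["contact_force"])
a=get_image("top")["pixels"][165:325,270:410]; b=get_image("side")["pixels"][170:290,225:435]
a=cv2.resize(a,None,fx=2.7,fy=2.7,interpolation=3); b=cv2.resize(b,None,fx=2,fy=2,interpolation=3)
c=np.zeros((600,800,3),np.uint8); c[:a.shape[0],:a.shape[1]]=a; c[:b.shape[0],380:380+b.shape[1]]=b[:, :420]
cv2.imwrite("pics/c2.png",c)
E
```

```text
[501.9309054  -33.98127423  93.18208866] [-0.42264951 -0.01537495 -0.36785317]
```

View pics/c2.png

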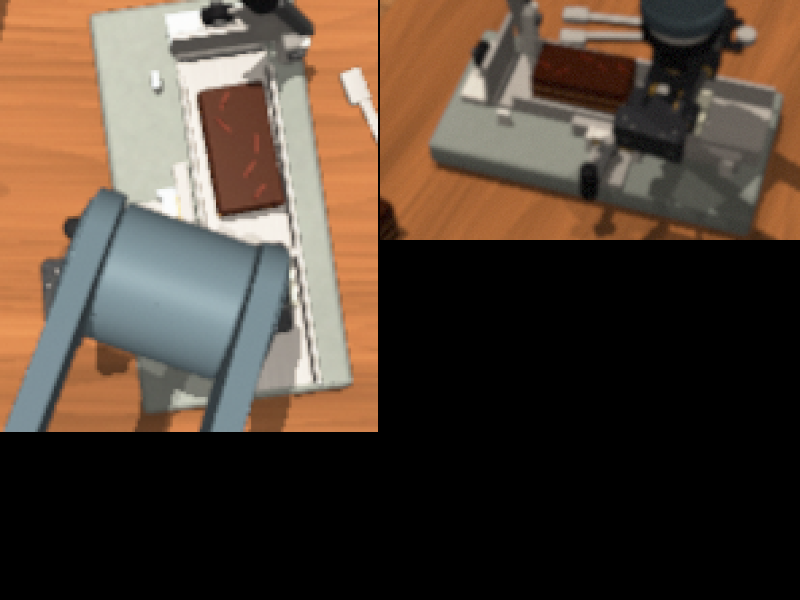

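The lever stopped about halfway: the grip top is at top crop (72,227) and side crop (588,168), so it slipped radially out of the cage. I'll relocate it.

```bash
python3 - <<'E'
from h import *
d=get_image("top"); s=get_image("side")
a=ray(d,270+72/2.7,165+227/2.7,120); b=ray(s,225+(588-380)/2,170+168/2,120); print(a,b)
for p in (a,b):
  for C in ([565,-21],[565,-14]):
    v=p[:2]-C; print(np.hypot(*v),np.arctan2(v[1],v[0])-.158)
J=ray(d,248,283,95); T=ray(d,240,210,30); print("jar,tofu",J,T)
E
```

```text
[559.9211969   45.76293446 120.        ] [559.11195642  45.19765584 120.        ]
66.95583364404072 1.4887222883675892
59.978350898378324 1.4975751188059385
66.45900011113818 1.501509274636144
59.4897597408281 1.5119343908340481
jar,tofu [480.91138438 158.88884152  95.        ] [662.76153971 195.71888859  30.        ]
```

apply_moves([
  {"tx": 0, "ty": 0, "tz": 45, "wx": 0, "wy": 0, "wz": 0},
  {"tx": 5, "ty": 10, "tz": 47, "wx": 0, "wy": 0, "wz": -0.14},
  {"tx": 15, "ty": 25, "tz": 47, "wx": 0, "wy": 0, "wz": -0.28},
  {"tx": 25, "ty": 40, "tz": 47, "wx": 0, "wy": 0, "wz": -0.42},
  {"tx": 35, "ty": 55, "tz": 47, "wx": 0, "wy": 0, "wz": -0.56},
  {"tx": 45, "ty": 70, "tz": 47, "wx": 0, "wy": 0, "wz": -0.7},
  {"tx": 57, "ty": 79, "tz": 47, "wx": 0, "wy": 0, "wz": -0.84},
  {"tx": 57, "ty": 79, "tz": 47, "wx": 0, "wy": 0, "wz": -0.98},
], gripper=0.1)

```text
time_s: 7.0
ee_pos: [559.7, 46.7, 140.0]
ee_rot: [1.351, 2.824, -0.006]
contact_force: [-0.6, -0.6, -0.3]
grip_width: 48.6
```

apply_moves([
  {"tx": 0, "ty": 0, "tz": 0, "wx": 0, "wy": 0, "wz": -0.14},
  {"tx": 0, "ty": 0, "tz": 0, "wx": 0, "wy": 0, "wz": -0.28},
  {"tx": 0, "ty": 0, "tz": 0, "wx": 0, "wy": 0, "wz": -0.42},
  {"tx": 0, "ty": 0, "tz": 0, "wx": 0, "wy": 0, "wz": -0.56},
  {"tx": 0, "ty": 0, "tz": 0, "wx": 0, "wy": 0, "wz": -0.58},
  {"tx": 0, "ty": 0, "tz": 0, "wx": 0, "wy": 0, "wz": -0.58},
])

```text
time_s: 7.6
ee_pos: [559.6, 46.9, 139.9]
ee_rot: [2.1, 2.325, -0.011]
contact_force: [-0.8, 0.3, 0.5]
grip_width: 48.7
```

apply_moves([
  {"tx": 0, "ty": -1, "tz": -12, "wx": 0, "wy": 0, "wz": 0},
  {"tx": 0, "ty": -1, "tz": -24, "wx": 0, "wy": 0, "wz": 0},
  {"tx": 0, "ty": -1, "tz": -38, "wx": 0, "wy": 0, "wz": 0},
  {"tx": 0, "ty": -1, "tz": -51, "wx": 0, "wy": 0, "wz": 0},
  {"tx": 0, "ty": -1, "tz": -52, "wx": 0, "wy": 0, "wz": 0},
])

```text
time_s: 8.1
ee_pos: [557.6, 46.1, 85.0]
ee_rot: [2.102, 2.328, -0.015]
contact_force: [-0.4, -0.1, -0.9]
grip_width: 48.4
```

apply_moves([
  {"tx": 0, "ty": 0, "tz": 0, "wx": 0, "wy": 0, "wz": 0},
  {"tx": 0, "ty": 0, "tz": 0, "wx": 0, "wy": 0, "wz": 0},
  {"tx": 0, "ty": 0, "tz": 0, "wx": 0, "wy": 0, "wz": 0},
], gripper=-0.47, force=4)

```text
time_s: 8.4
ee_pos: [558.0, 46.0, 85.4]
ee_rot: [2.102, 2.327, -0.014]
contact_force: [0.6, 0.3, -0.2]
grip_width: 26.8
```

```bash
python3 - <<'E'
from h import *
s=robot.sense(); print(s["ee_pos"],s["contact_force"],s["grip_width"])
b=get_image("side")["pixels"][170:290,245:385]
cv2.imwrite("pics/c3.png",cv2.resize(b,None,fx=4,fy=4,interpolation=3))
E
```

```text
[557.96254272  46.02239012  85.43646393] [ 0.56560235  0.31114499 -0.15229396] 26.81455132523007
```

View pics/c3.png

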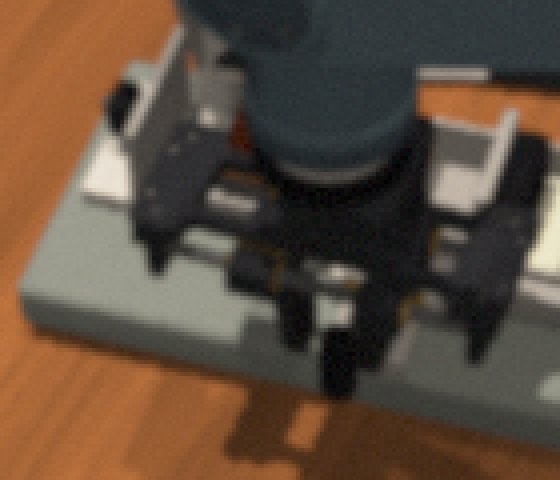

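```bash
python3 - <<'E'
from h import *
s=get_image("side")
q=lambda p:(proj(s,np.array(p,float))-[245,170])*4
print("tcp",q([558,46,85.4]),"fingers",q([558+21,46+2,85.4]),q([558-21,46-2,85.4]))
for z,v in((120,330),(74,392)): print(z,ray(s,245+338/4,170+v/4,z))
print(q([559.5,45.5,120]),q([559.5,45.5,74]))
E
```

```text
tcp [337.90657199 378.2730806 ] fingers [300.03788782 367.14909489] [376.08260554 389.48735068]
120 [559.86830818  41.29277687 120.        ]
74 [557.82301832  46.494761    74.        ]
[335.05490092 336.16648285] [335.94553226 389.50099208]
```

```bash
python3 - <<'E'
from h import *
b=np.mean([get_image("side")["pixels"].astype(float) for _ in range(4)],0)[225:275,295:355]
b=np.clip(b*2.0+10,0,255).astype(np.uint8)
cv2.imwrite("pics/c4.png",cv2.resize(b,None,fx=12,fy=12,interpolation=3))
E
```

```text
(no output)
```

View pics/c4.png

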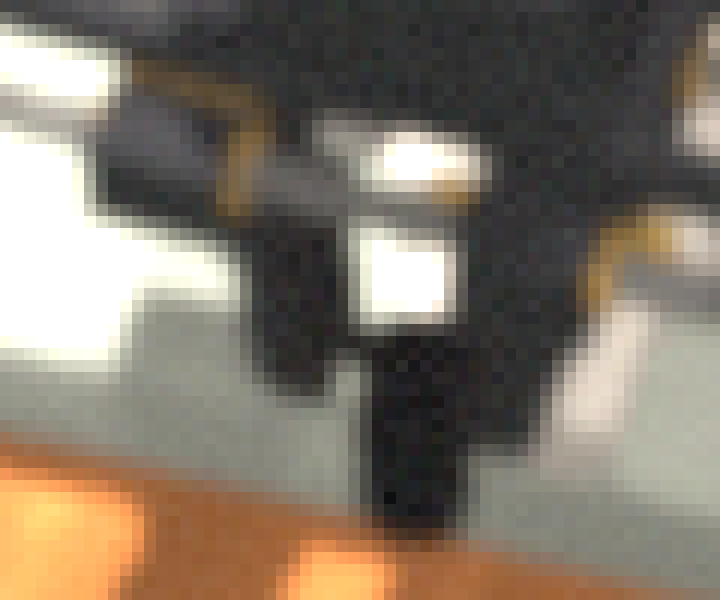

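The grip, bottom at crop (415,530), overlaps the fingers, whose tips are at (295,395) and (500,445). They look further in or higher than I expected. A light close will show whether the grip is between the pads.

apply_moves([
  {"tx": 0, "ty": 0, "tz": 0, "wx": 0, "wy": 0, "wz": 0},
  {"tx": 0, "ty": 0, "tz": 0, "wx": 0, "wy": 0, "wz": 0},
  {"tx": 0, "ty": 0, "tz": 0, "wx": 0, "wy": 0, "wz": 0},
], gripper=-0.8, force=4)

```text
time_s: 9.0
ee_pos: [558.0, 46.1, 85.3]
ee_rot: [2.102, 2.327, -0.014]
contact_force: [2.1, 1.5, -0.9]
grip_width: 19.6
```

apply_moves([
  {"tx": 0, "ty": 0, "tz": 0, "wx": 0, "wy": 0, "wz": 0},
  {"tx": 0, "ty": 3, "tz": 0, "wx": 0, "wy": 0, "wz": 0},
  {"tx": 0, "ty": 5, "tz": 0, "wx": 0, "wy": 0, "wz": 0},
  {"tx": 0, "ty": 5, "tz": 0, "wx": 0, "wy": 0, "wz": 0},
], gripper=-0.4)

```text
time_s: 9.4
ee_pos: [557.9, 51.5, 85.3]
ee_rot: [2.101, 2.328, -0.014]
contact_force: [-0.1, -0.4, -0.5]
grip_width: 26.6
```

apply_moves([
  {"tx": 0, "ty": 0, "tz": 0, "wx": 0, "wy": 0, "wz": 0},
  {"tx": 0, "ty": 0, "tz": 0, "wx": 0, "wy": 0, "wz": 0},
  {"tx": 0, "ty": 0, "tz": 0, "wx": 0, "wy": 0, "wz": 0},
], gripper=-0.8, force=10)

```text
time_s: 9.7
ee_pos: [557.7, 51.6, 85.3]
ee_rot: [2.101, 2.328, -0.014]
contact_force: [-1.0, 0.4, 0.9]
grip_width: 19.0
```

apply_moves([
  {"tx": -9, "ty": -2, "tz": 0, "wx": 0, "wy": 0, "wz": 0.13},
  {"tx": -18, "ty": -4, "tz": 0, "wx": 0, "wy": 0, "wz": 0.26},
  {"tx": -27, "ty": -8, "tz": 0, "wx": 0, "wy": 0, "wz": 0.39},
])

```text
time_s: 10.0
ee_pos: [531.2, 43.3, 85.4]
ee_rot: [1.601, 2.692, -0.011]
contact_force: [3.6, -3.3, -3.1]
grip_width: 18.9
```

```bash
python3 -c "
import numpy as np
for k in range(1,12):
    f=2.06+.13*k; r=max(71-k*.7,67); print(k,round(f,2),round(565+r*np.cos(f)-531.2),round(-19.5+r*np.sin(f)-43.3))"
```

```text
1 2.19 -7 -6
2 2.32 -14 -12
3 2.45 -19 -19
4 2.58 -24 -26
5 2.71 -28 -35
6 2.84 -30 -43
7 2.97 -32 -51
8 3.1 -33 -60
9 3.23 -33 -69
10 3.36 -32 -77
11 3.49 -29 -86
```

apply_moves([
  {"tx": -7, "ty": -6, "tz": 0, "wx": 0, "wy": 0, "wz": 0.13},
  {"tx": -14, "ty": -12, "tz": 0, "wx": 0, "wy": 0, "wz": 0.26},
  {"tx": -19, "ty": -19, "tz": 0, "wx": 0, "wy": 0, "wz": 0.39},
  {"tx": -24, "ty": -26, "tz": 0, "wx": 0, "wy": 0, "wz": 0.52},
  {"tx": -28, "ty": -35, "tz": 0, "wx": 0, "wy": 0, "wz": 0.65},
  {"tx": -30, "ty": -43, "tz": 0, "wx": 0, "wy": 0, "wz": 0.78},
])

```text
time_s: 10.6
ee_pos: [498.1, 2.0, 85.0]
ee_rot: [0.449, 3.105, -0.001]
contact_force: [-9.8, 6.4, 9.2]
grip_width: 19.3
```

apply_moves([
  {"tx": 0, "ty": 0, "tz": 0, "wx": 0, "wy": 0, "wz": 0},
  {"tx": 0, "ty": 0, "tz": 0, "wx": 0, "wy": 0, "wz": 0},
], gripper=-0.45)

```text
time_s: 10.8
ee_pos: [498.2, 1.9, 85.0]
ee_rot: [0.452, 3.104, -0.002]
contact_force: [-0.4, 1.1, -0.1]
grip_width: 24.2
```

```bash
python3 - <<'E'
from h import *
s=robot.sense(); print(s["ee_pos"],s["contact_force"],s["grip_width"])
a=get_image("top")["pixels"][165:325,270:410]; b=get_image("side")["pixels"][190:290,255:385]
a=cv2.resize(a,None,fx=2.2,fy=2.2,interpolation=3); b=cv2.resize(b,None,fx=3.7,fy=3.7,interpolation=3)
c=np.zeros((400,800,3),np.uint8); c[:a.shape[0],:a.shape[1]]=a; c[:b.shape[0],310:310+b.shape[1]]=b[:, :490]
cv2.imwrite("pics/c5.png",np.clip(c*1.5,0,255).astype(np.uint8))
E
```

```text
[498.16349049   1.87214592  85.02522063] [-0.40726281  1.0520418  -0.14785044] 24.22930615455182
```

View pics/c5.png

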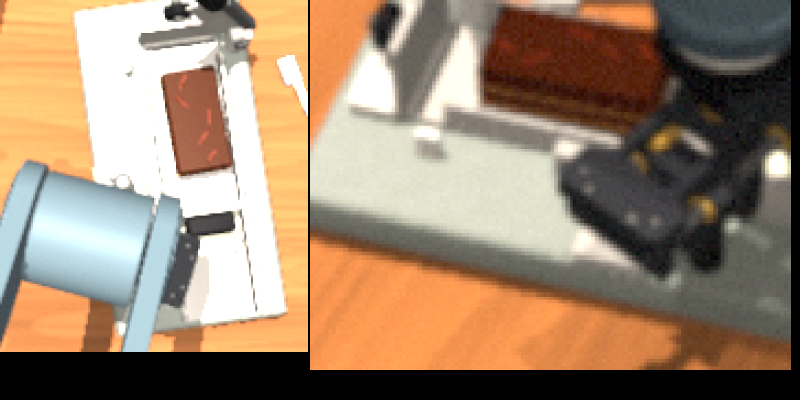

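apply_moves([
  {"tx": -1, "ty": -9, "tz": 0, "wx": 0, "wy": 0, "wz": 0.13},
  {"tx": -2, "ty": -18, "tz": 0, "wx": 0, "wy": 0, "wz": 0.26},
  {"tx": -1, "ty": -27, "tz": 0, "wx": 0, "wy": 0, "wz": 0.39},
  {"tx": -1, "ty": -32, "tz": 0, "wx": 0, "wy": 0, "wz": 0.44},
  {"tx": -1, "ty": -32, "tz": 0, "wx": 0, "wy": 0, "wz": 0.44},
])

```text
time_s: 11.4
ee_pos: [497.4, -30.2, 84.9]
ee_rot: [-0.235, 3.128, 0.0]
contact_force: [-1.0, 0.4, 0.5]
grip_width: 24.4
```

apply_moves([
  {"tx": 0, "ty": -3, "tz": 0, "wx": 0, "wy": 0, "wz": 0},
  {"tx": 0, "ty": -5, "tz": 0, "wx": 0, "wy": 0, "wz": 0},
  {"tx": 0, "ty": -5, "tz": 0, "wx": 0, "wy": 0, "wz": 0},
])

```text
time_s: 11.7
ee_pos: [497.4, -34.2, 84.8]
ee_rot: [-0.233, 3.128, 0.003]
contact_force: [-1.1, 5.7, 1.4]
grip_width: 24.4
```

apply_moves([
  {"tx": 0, "ty": 3, "tz": 0, "wx": 0, "wy": 0, "wz": 0},
  {"tx": 0, "ty": 3, "tz": 10, "wx": 0, "wy": 0, "wz": 0},
  {"tx": 0, "ty": 3, "tz": 40, "wx": 0, "wy": 0, "wz": 0},
  {"tx": -40, "ty": 3, "tz": 80, "wx": 0, "wy": 0, "wz": 0},
  {"tx": -60, "ty": -30, "tz": 80, "wx": 0, "wy": 0, "wz": 0},
  {"tx": -60, "ty": -70, "tz": 80, "wx": 0, "wy": 0, "wz": 0},
  {"tx": -60, "ty": -90, "tz": 80, "wx": 0, "wy": 0, "wz": 0},
])

```text
time_s: 12.4
ee_pos: [437.8, -127.0, 166.8]
ee_rot: [-0.23, 3.125, -0.002]
contact_force: [-0.2, -0.6, -0.8]
grip_width: 24.1
```

```bash
python3 - <<'E'
from h import *
s=robot.sense(); print(s["ee_pos"],s["contact_force"],s["grip_width"])
a=get_image("top")["pixels"][165:325,290:410]; b=get_image("side")["pixels"][170:290,245:435]
a=cv2.resize(a,None,fx=3,fy=3,interpolation=3); b=cv2.resize(b,None,fx=2.3,fy=2.3,interpolation=3)
c=np.zeros((490,800,3),np.uint8); c[:a.shape[0],:a.shape[1]]=a; c[:b.shape[0],360:360+b.shape[1]]=b[:, :440]
cv2.imwrite("pics/c6.png",np.clip(c*1.2,0,255).astype(np.uint8))
E
```

```text
[ 437.75446084 -127.02384778  166.79994436] [-0.16512836 -0.61763528 -0.75186429] 24.07343999072066
```

View pics/c6.png

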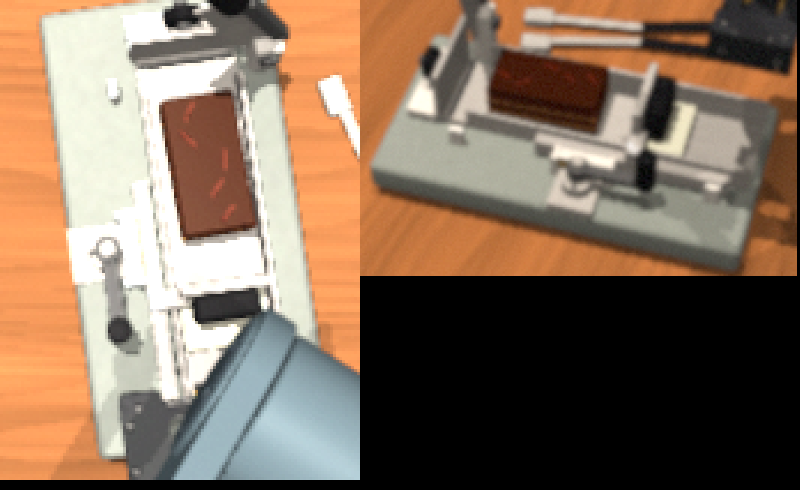

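The lever now points backward: hub at (108,250), grip top at (119,329). The pusher and pork are unchanged, with the pad top at (226,305). I'll compute the numbers.

```bash
python3 - <<'E'
from h import *
d=get_image("top"); s=get_image("side"); S=lambda u,v,z:ray(d,290+u/3,165+v/3,z)
h=S(108,250,90); g=S(119,329,120); v=(g-h)[:2]; print(h,g,np.hypot(*v),np.arctan2(v[1],v[0])%(2*np.pi)-.158)
R=np.array([[np.cos(.158),-np.sin(.158)],[np.sin(.158),np.cos(.158)]])
o=np.array([565,-20])-R@[-25,85]; print("o",o)
for n,p in {"padmid":(226,305),"pad rear edge":(228,319),"pad front":(224,291),"pFmid":(200,95),"pRmid":(222,236)}.items():
    w=S(*p,97 if n[0:2] in("pF","pR") else 111); print(n,w.round(1),(R.T@(w[:2]-o)).round(1))
w=ray(s,245+(645-360)/2.3,170+155/2.3,120); v=w[:2]-[565,-20]; print(w,np.arctan2(v[1],v[0])%(2*np.pi)-.158)
E
```

```text
[565.13410408 -21.21745695  90.        ] [502.85100406 -30.55339902 120.        ] 62.97891997753002 3.1323801739716917
o [ 603.06279058 -100.00764947]
padmid [ 522.8 -112.1  111. ] [-81.2   0.7]
pad rear edge [ 512.1 -113.7  111. ] [-92.    0.8]
pad front [ 533.4 -110.4  111. ] [-70.4   0.6]
pFmid [687.9 -91.6  97. ] [85.1 -5. ]
pRmid [ 576.9 -109.7   97. ] [-27.3  -5.5]
[503.05849027 -29.56168427 120.        ] 3.1367501027985036
```

apply_moves([
  {"tx": 20, "ty": 4, "tz": 0, "wx": 0, "wy": 0, "wz": 0.01},
  {"tx": 38, "ty": 7, "tz": -20, "wx": 0, "wy": 0, "wz": 0.01},
  {"tx": 38, "ty": 7, "tz": -45, "wx": 0, "wy": 0, "wz": 0.01},
  {"tx": 38, "ty": 7, "tz": -65, "wx": 0, "wy": 0, "wz": 0.01},
  {"tx": 38, "ty": 7, "tz": -80, "wx": 0, "wy": 0, "wz": 0.01},
  {"tx": 38, "ty": 7, "tz": -88, "wx": 0, "wy": 0, "wz": 0.01},
  {"tx": 38, "ty": 7, "tz": -88, "wx": 0, "wy": 0, "wz": 0.01},
], gripper=-1)

```text
time_s: 13.3
ee_pos: [474.8, -116.1, 76.4]
ee_rot: [-0.248, 3.128, 0.005]
contact_force: [0.7, 0.7, 0.1]
grip_width: 0.5
```

apply_moves([
  {"tx": 8, "ty": -3, "tz": 1, "wx": 0, "wy": 0, "wz": 0},
  {"tx": 16, "ty": -2, "tz": 1, "wx": 0, "wy": 0, "wz": 0},
  {"tx": 24, "ty": -1, "tz": 1, "wx": 0, "wy": 0, "wz": 0},
  {"tx": 32, "ty": 1, "tz": 1, "wx": 0, "wy": 0, "wz": 0},
  {"tx": 40, "ty": 2, "tz": 1, "wx": 0, "wy": 0, "wz": 0},
  {"tx": 47, "ty": 3, "tz": 1, "wx": 0, "wy": 0, "wz": 0},
])

```text
time_s: 13.9
ee_pos: [522.4, -113.0, 77.5]
ee_rot: [-0.248, 3.129, 0.005]
contact_force: [-3.3, -0.9, 2.3]
grip_width: 0.3
```

apply_moves([
  {"tx": 7, "ty": 1, "tz": 0, "wx": 0, "wy": 0, "wz": 0},
  {"tx": 14, "ty": 2, "tz": 0, "wx": 0, "wy": 0, "wz": 0},
  {"tx": 21, "ty": 3, "tz": 0, "wx": 0, "wy": 0, "wz": 0},
  {"tx": 28, "ty": 4, "tz": 0, "wx": 0, "wy": 0, "wz": 0},
  {"tx": 34, "ty": 5, "tz": 0, "wx": 0, "wy": 0, "wz": 0},
  {"tx": 40, "ty": 6, "tz": 0, "wx": 0, "wy": 0, "wz": 0},
  {"tx": 45, "ty": 7, "tz": 0, "wx": 0, "wy": 0, "wz": 0},
])

```text
time_s: 14.6
ee_pos: [567.3, -105.9, 77.3]
ee_rot: [-0.248, 3.13, 0.005]
contact_force: [-5.3, -1.8, 3.6]
grip_width: 0.4
```

apply_moves([
  {"tx": 3, "ty": 0, "tz": 0, "wx": 0, "wy": 0, "wz": 0},
  {"tx": 6, "ty": 1, "tz": 0, "wx": 0, "wy": 0, "wz": 0},
])

```text
time_s: 14.8
ee_pos: [573.2, -105.1, 77.2]
ee_rot: [-0.249, 3.131, 0.005]
contact_force: [-4.6, -3.6, 2.2]
grip_width: 0.5
```

apply_moves([
  {"tx": 2, "ty": 0, "tz": 0, "wx": 0, "wy": 0, "wz": 0},
  {"tx": 4, "ty": 1, "tz": 0, "wx": 0, "wy": 0, "wz": 0},
  {"tx": 6, "ty": 1, "tz": 0, "wx": 0, "wy": 0, "wz": 0},
])

```text
time_s: 15.1
ee_pos: [579.0, -104.2, 77.0]
ee_rot: [0.249, -3.131, -0.005]
contact_force: [-4.4, -0.2, 2.8]
grip_width: 0.5
```

apply_moves([
  {"tx": 1, "ty": 0, "tz": 0, "wx": 0, "wy": 0, "wz": 0},
  {"tx": 2, "ty": 0, "tz": 0, "wx": 0, "wy": 0, "wz": 0},
])

```text
time_s: 15.3
ee_pos: [580.8, -104.0, 76.9]
ee_rot: [0.249, -3.13, -0.006]
contact_force: [-6.4, 0.5, 4.2]
grip_width: 0.6
```

apply_moves([
  {"tx": 2, "ty": 0, "tz": 0, "wx": 0, "wy": 0, "wz": 0},
  {"tx": 4, "ty": 1, "tz": 0, "wx": 0, "wy": 0, "wz": 0},
])

```text
time_s: 15.5
ee_pos: [581.8, -103.7, 76.7]
ee_rot: [0.249, -3.123, -0.005]
contact_force: [-22.5, -7.1, 14.8]
grip_width: 0.7
```

apply_moves([
  {"tx": 1, "ty": 0, "tz": 0, "wx": 0, "wy": 0, "wz": 0},
  {"tx": 2, "ty": 0, "tz": 0, "wx": 0, "wy": 0, "wz": 0},
])

```text
time_s: 15.7
ee_pos: [581.5, -103.8, 76.5]
ee_rot: [0.249, -3.117, -0.006]
contact_force: [-16.8, -1.9, 11.0]
grip_width: 0.6
```

The push stopped hard at about 22 N, with the tool at the predicted x. I'll hold there, back off, and look.

apply_moves([
  {"tx": 1, "ty": 0, "tz": 0, "wx": 0, "wy": 0, "wz": 0},
  {"tx": 1, "ty": 0, "tz": 0, "wx": 0, "wy": 0, "wz": 0},
  {"tx": -12, "ty": -2, "tz": 0, "wx": 0, "wy": 0, "wz": 0},
  {"tx": -25, "ty": -4, "tz": 15, "wx": 0, "wy": 0, "wz": 0},
  {"tx": -50, "ty": -8, "tz": 60, "wx": 0, "wy": 0, "wz": 0},
  {"tx": -90, "ty": -14, "tz": 75, "wx": 0, "wy": 0, "wz": 0},
  {"tx": -130, "ty": -20, "tz": 75, "wx": 0, "wy": 0, "wz": 0},
  {"tx": -140, "ty": -22, "tz": 75, "wx": 0, "wy": 0, "wz": 0},
])

```text
time_s: 16.5
ee_pos: [439.8, -125.7, 151.8]
ee_rot: [0.248, -3.119, -0.006]
contact_force: [0.3, -0.0, 0.3]
grip_width: 0.3
```

```bash
python3 - <<'E'
from h import *
s=robot.sense(); print(s["ee_pos"],s["ee_rot"],s["contact_force"],s["q"])
a=get_image("top")["pixels"][165:325,290:410]; b=get_image("side")["pixels"][170:290,245:435]
a=cv2.resize(a,None,fx=3,fy=3,interpolation=3); b=cv2.resize(b,None,fx=2.3,fy=2.3,interpolation=3)
c=np.zeros((490,800,3),np.uint8); c[:a.shape[0],:a.shape[1]]=a; c[:b.shape[0],360:360+b.shape[1]]=b[:, :440]
cv2.imwrite("pics/c7.png",np.clip(c*1.2,0,255).astype(np.uint8))
E
```

```text
[ 439.77810239 -125.70676443  151.8445259 ] [ 0.24766046 -3.11864448 -0.00569732] [ 0.32368924 -0.04107396  0.2996513 ] [-0.53537638 -0.01169887  1.9407652  -0.00488097  1.22535328 -2.26298358]
```

View pics/c7.png

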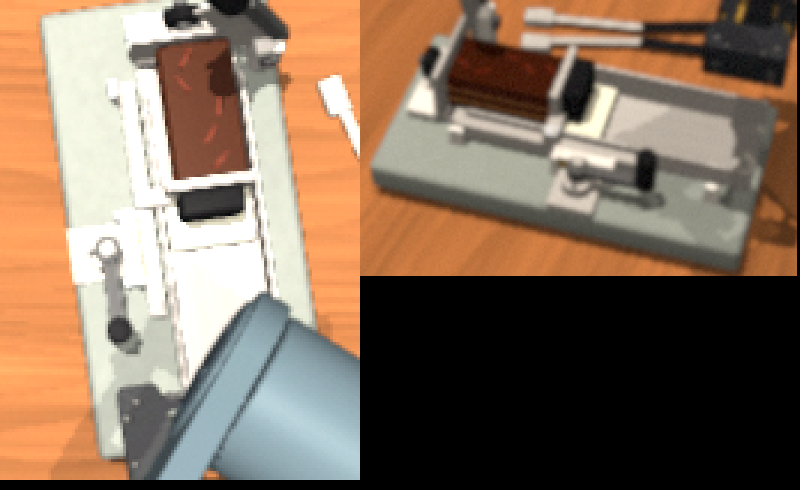

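Pork front edge is at (195,42) against the plate, and the pusher is tight behind it. The lever is still free, grip at (119,329). Now the lever has to go back to locked.

apply_moves([
  {"tx": 0, "ty": 50, "tz": 0, "wx": 0, "wy": 0, "wz": 0},
  {"tx": 25, "ty": 94, "tz": 0, "wx": 0, "wy": 0, "wz": 0},
  {"tx": 56, "ty": 94, "tz": 0, "wx": 0, "wy": 0, "wz": 0},
  {"tx": 56, "ty": 94, "tz": 0, "wx": 0, "wy": 0, "wz": 0},
  {"tx": 56, "ty": 94, "tz": -12, "wx": 0, "wy": 0, "wz": 0},
], gripper=0.1, force=40)

```text
time_s: 17.1
ee_pos: [499.9, -31.8, 140.3]
ee_rot: [0.249, -3.122, -0.004]
contact_force: [0.1, -0.6, -0.5]
grip_width: 38.3
```

apply_moves([
  {"tx": -3, "ty": 1, "tz": 0, "wx": 0, "wy": 0, "wz": 0},
  {"tx": -3, "ty": 1, "tz": -12, "wx": 0, "wy": 0, "wz": 0},
  {"tx": -3, "ty": 1, "tz": -26, "wx": 0, "wy": 0, "wz": 0},
  {"tx": -3, "ty": 1, "tz": -40, "wx": 0, "wy": 0, "wz": 0},
  {"tx": -3, "ty": 1, "tz": -54, "wx": 0, "wy": 0, "wz": 0},
  {"tx": -3, "ty": 1, "tz": -55, "wx": 0, "wy": 0, "wz": 0},
])

```text
time_s: 17.7
ee_pos: [495.0, -30.4, 82.7]
ee_rot: [0.248, -3.118, -0.007]
contact_force: [-1.4, -0.2, 0.5]
grip_width: 48.5
```

apply_moves([
  {"tx": 0, "ty": 0, "tz": 0, "wx": 0, "wy": 0, "wz": 0},
  {"tx": 0, "ty": 0, "tz": 0, "wx": 0, "wy": 0, "wz": 0},
  {"tx": 0, "ty": 0, "tz": 0, "wx": 0, "wy": 0, "wz": 0},
], gripper=-0.42)

```text
time_s: 18.0
ee_pos: [495.4, -30.6, 83.2]
ee_rot: [0.248, -3.119, -0.006]
contact_force: [-0.1, 0.3, -0.1]
grip_width: 27.0
```

```bash
python3 -c "
import numpy as np
for k in range(0,26):
    f=3.30-.13*k; r=69.5; print(k,round(f,2),round(565+r*np.cos(f)),round(-20+r*np.sin(f)))"
```

```text
0 3.3 496 -31
1 3.17 496 -22
2 3.04 496 -13
3 2.91 497 -4
4 2.78 500 5
5 2.65 504 13
6 2.52 508 20
7 2.39 514 27
8 2.26 521 34
9 2.13 528 39
10 2.0 536 43
11 1.87 545 46
12 1.74 553 49
13 1.61 562 49
14 1.48 571 49
15 1.35 580 48
16 1.22 589 45
17 1.09 597 42
18 0.96 605 37
19 0.83 612 31
20 0.7 618 25
21 0.57 624 18
22 0.44 628 10
23 0.31 631 1
24 0.18 633 -8
25 0.05 634 -17
```

apply_moves([
  {"tx": 0, "ty": 9, "tz": 1, "wx": 0, "wy": 0, "wz": -0.13},
  {"tx": 0, "ty": 18, "tz": 1, "wx": 0, "wy": 0, "wz": -0.26},
  {"tx": 2, "ty": 27, "tz": 1, "wx": 0, "wy": 0, "wz": -0.39},
  {"tx": 5, "ty": 36, "tz": 1, "wx": 0, "wy": 0, "wz": -0.52},
  {"tx": 9, "ty": 44, "tz": 1, "wx": 0, "wy": 0, "wz": -0.65},
  {"tx": 13, "ty": 51, "tz": 1, "wx": 0, "wy": 0, "wz": -0.78},
])

```text
time_s: 18.6
ee_pos: [508.9, 20.2, 84.9]
ee_rot: [-0.965, -2.98, -0.012]
contact_force: [0.3, -3.1, -0.9]
grip_width: 25.6
```

apply_moves([
  {"tx": 5, "ty": 7, "tz": 0, "wx": 0, "wy": 0, "wz": -0.13},
  {"tx": 12, "ty": 14, "tz": 0, "wx": 0, "wy": 0, "wz": -0.26},
  {"tx": 19, "ty": 19, "tz": 0, "wx": 0, "wy": 0, "wz": -0.39},
  {"tx": 27, "ty": 23, "tz": 0, "wx": 0, "wy": 0, "wz": -0.52},
  {"tx": 36, "ty": 26, "tz": 0, "wx": 0, "wy": 0, "wz": -0.65},
  {"tx": 44, "ty": 29, "tz": 0, "wx": 0, "wy": 0, "wz": -0.78},
])

```text
time_s: 19.2
ee_pos: [552.9, 49.1, 85.3]
ee_rot: [-2.034, -2.387, -0.015]
contact_force: [-2.7, -4.1, -0.4]
grip_width: 25.9
```

apply_moves([
  {"tx": 9, "ty": 0, "tz": 0, "wx": 0, "wy": 0, "wz": -0.13},
  {"tx": 18, "ty": 0, "tz": 0, "wx": 0, "wy": 0, "wz": -0.26},
  {"tx": 27, "ty": -1, "tz": 0, "wx": 0, "wy": 0, "wz": -0.39},
  {"tx": 36, "ty": -4, "tz": 0, "wx": 0, "wy": 0, "wz": -0.52},
  {"tx": 44, "ty": -7, "tz": 0, "wx": 0, "wy": 0, "wz": -0.65},
  {"tx": 52, "ty": -12, "tz": 0, "wx": 0, "wy": 0, "wz": -0.78},
])

```text
time_s: 19.8
ee_pos: [604.7, 38.2, 85.3]
ee_rot: [-2.794, -1.429, -0.017]
contact_force: [-1.1, 3.3, -1.2]
grip_width: 25.6
```

Still pushing the grip at about 3 N. Now the last stretch.

apply_moves([
  {"tx": 7, "ty": -7, "tz": 0, "wx": 0, "wy": 0, "wz": -0.13},
  {"tx": 13, "ty": -13, "tz": 0, "wx": 0, "wy": 0, "wz": -0.26},
  {"tx": 19, "ty": -20, "tz": 0, "wx": 0, "wy": 0, "wz": -0.39},
  {"tx": 23, "ty": -28, "tz": 0, "wx": 0, "wy": 0, "wz": -0.52},
])

```text
time_s: 20.2
ee_pos: [627.5, 12.2, 85.4]
ee_rot: [-3.069, -0.655, -0.018]
contact_force: [-0.4, 9.4, -0.4]
grip_width: 25.4
```

apply_moves([
  {"tx": 2, "ty": -6, "tz": 0, "wx": 0, "wy": 0, "wz": -0.1},
  {"tx": 4, "ty": -12, "tz": 0, "wx": 0, "wy": 0, "wz": -0.2},
  {"tx": 5, "ty": -18, "tz": 0, "wx": 0, "wy": 0, "wz": -0.26},
  {"tx": 5, "ty": -20, "tz": 0, "wx": 0, "wy": 0, "wz": -0.26},
])

```text
time_s: 20.6
ee_pos: [633.6, -5.0, 85.6]
ee_rot: [-3.125, -0.248, -0.023]
contact_force: [5.2, 11.5, -2.5]
grip_width: 25.6
```

apply_moves([
  {"tx": 0, "ty": -5, "tz": 0, "wx": 0, "wy": 0, "wz": 0},
  {"tx": 0, "ty": -9, "tz": 0, "wx": 0, "wy": 0, "wz": 0},
  {"tx": 0, "ty": -9, "tz": 0, "wx": 0, "wy": 0, "wz": 0},
])

```text
time_s: 20.9
ee_pos: [634.5, -11.9, 86.0]
ee_rot: [-3.122, -0.249, -0.027]
contact_force: [2.7, 5.6, -1.9]
grip_width: 25.6
```

apply_moves([
  {"tx": 0, "ty": -4, "tz": 0, "wx": 0, "wy": 0, "wz": 0},
  {"tx": 0, "ty": -6, "tz": 0, "wx": 0, "wy": 0, "wz": 0},
  {"tx": 0, "ty": -6, "tz": 0, "wx": 0, "wy": 0, "wz": 0},
])

```text
time_s: 21.2
ee_pos: [634.9, -13.2, 86.0]
ee_rot: [-3.115, -0.249, -0.029]
contact_force: [3.6, 16.2, -2.6]
grip_width: 25.7
```

apply_moves([
  {"tx": 0, "ty": -6, "tz": 0, "wx": 0, "wy": 0, "wz": 0},
  {"tx": 0, "ty": -8, "tz": 0, "wx": 0, "wy": 0, "wz": 0},
  {"tx": 0, "ty": -8, "tz": 0, "wx": 0, "wy": 0, "wz": 0},
])

```text
time_s: 21.5
ee_pos: [634.9, -13.2, 85.8]
ee_rot: [-3.104, -0.249, -0.031]
contact_force: [3.6, 26.0, -1.4]
grip_width: 25.7
```

At the stop: no movement at 26 N. I'll release, lift straight up and retreat, then check.

apply_moves([
  {"tx": 0, "ty": 2, "tz": 0, "wx": 0, "wy": 0, "wz": 0},
  {"tx": 0, "ty": 2, "tz": 0, "wx": 0, "wy": 0, "wz": 0},
], gripper=-0.2)

```text
time_s: 21.7
ee_pos: [635.2, -10.2, 86.2]
ee_rot: [-3.103, -0.252, -0.032]
contact_force: [-0.3, -0.2, -0.7]
grip_width: 35.3
```

apply_moves([
  {"tx": 0, "ty": 0, "tz": 15, "wx": 0, "wy": 0, "wz": 0},
  {"tx": 0, "ty": 0, "tz": 40, "wx": 0, "wy": 0, "wz": 0},
  {"tx": 0, "ty": 0, "tz": 80, "wx": 0, "wy": 0, "wz": 0},
  {"tx": -40, "ty": 0, "tz": 120, "wx": 0, "wy": 0, "wz": 0},
  {"tx": -90, "ty": 0, "tz": 130, "wx": 0, "wy": 0, "wz": 0},
  {"tx": -140, "ty": 0, "tz": 130, "wx": 0, "wy": 0, "wz": 0},
  {"tx": -190, "ty": 0, "tz": 130, "wx": 0, "wy": 0, "wz": 0},
  {"tx": -240, "ty": 0, "tz": 130, "wx": 0, "wy": 0, "wz": 0},
])

```text
time_s: 22.5
ee_pos: [400.2, -10.9, 217.6]
ee_rot: [-3.105, -0.251, -0.035]
contact_force: [-0.0, -0.7, 1.1]
grip_width: 35.1
```

```bash
python3 - <<'E'
from h import *
s=robot.sense(); print(s["time_s"],s["ee_pos"],s["contact_force"])
a=get_image("top")["pixels"][125:325,220:410]; b=get_image("side")["pixels"][170:290,245:435]
a=cv2.resize(a,None,fx=2.4,fy=2.4,interpolation=3); b=cv2.resize(b,None,fx=1.8,fy=1.8,interpolation=3)
c=np.zeros((480,800,3),np.uint8); c[:a.shape[0],:a.shape[1]]=a; c[:b.shape[0],456:456+b.shape[1]]=b[:, :344]
cv2.imwrite("pics/c8.png",np.clip(c*1.2,0,255).astype(np.uint8))
E
```

```text
22.5 [400.18424918 -10.90067155 217.58457053] [-0.03935125 -0.70085559  1.05977568]
```

View pics/c8.png

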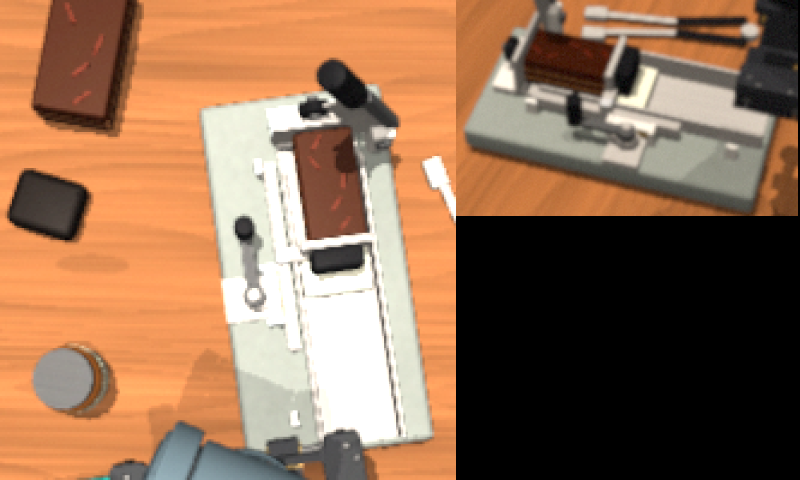

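The lever points forward again: hub (254,297), grip (244,227). Pork front edge is at (322,128), and the jar and tofu are where they were. I'll check the numbers.

```bash
python3 - <<'E'
from h import *
d=get_image("top"); S=lambda u,v,z:ray(d,220+u/2.4,125+v/2.4,z)
h=S(254,297,90); g=S(244,227,120); v=(g-h)[:2]; print(h.round(1),g.round(1),np.hypot(*v),"lever",np.arctan2(v[1],v[0])-.158)
v=g[:2]-[565,-20]; print("lever alt",np.arctan2(v[1],v[0])-.158)
R=np.array([[np.cos(.158),-np.sin(.158)],[np.sin(.158),np.cos(.158)]]); o=np.array([603,-100])
for n,p in {"front":(322,128),"rear":(336,240),"pl":(295,132),"plr":(306,243),"padrear":(337,272)}.items():
    w=S(*p,111 if n=="padrear" else 97); print(n,(R.T@(w[:2]-o)).round(1))
print("jar",S(66,379,95))
a=np.abs(get_image("top")["pixels"].astype(int)-cv2.imread("pics/top0.png").astype(int)).sum(2)
for n,(y0,y1,x0,x1) in {"tongs":(180,285,394,455),"tofu":(190,230,218,262),"jar":(262,302,228,272)}.items(): print(n,(a[y0:y1,x0:x1]>120).mean())
E
```

```text
[564.1 -20.8  90. ] [628.9 -10.3 120. ] 65.56768298284412 lever 0.004230437770067791
lever alt -0.006496051974787698
front [129.6  -5.7]
rear [17.5 -2.8]
pl [129.4  21.2]
plr [18.7 26.6]
padrear [-15.    2.1]
jar [481.08409404 160.06094813  95.        ]
tongs 0.0
tofu 0.0
jar 0.0
```

```bash
python3 - <<'E'
from h import *
d=get_image("top"); im=d["pixels"].astype(int)
def edges(lo,hi):  # brown pork: per row, left/right sub-pixel edges by green < 90
    L=[];Q=[]
    for r in range(lo,hi):
        g=im[r,335:385].sum(1)/3; k=np.where(g<105)[0]
        k=k[(k>3)&(k<45)]
        i,j=k[0],k[-1]
        L.append((335+i-(105-g[i])/(g[i-1]-g[i]),r)); Q.append((335+j+(105-g[j])/(g[j+1]-g[j]),r))
    return L,Q
for E in edges(183,219):
    W=np.array([ray(d,u,v,97)[:2] for u,v in E]); c=np.polyfit(W[:,0],W[:,1],1); res=W[:,1]-np.polyval(c,W[:,0])
    m=abs(res)<1.5; c=np.polyfit(W[m,0],W[m,1],1); print("yaw",np.arctan(c[0]),m.sum(),len(m))
# slicer's own: base left edge z=46 rows 180-300
P=[]
for r in range(180,300):
    row=im[r,296:330]; df=row[:,0]-row[:,2]; k=np.where(df>-25)[0]
    if len(k): P.append(ray(d,296+k[0],r,46)[:2])
P=np.array(P); c=np.polyfit(P[:,0],P[:,1],1); m=abs(P[:,1]-np.polyval(c,P[:,0]))<2; c=np.polyfit(P[m,0],P[m,1],1); print("base yaw",np.arctan(c[0]),m.sum(),len(m))
E
```

```text
yaw 0.15565538544943222 21 36
yaw -0.252379972592594 5 36
base yaw 0.15522722147633333 120 120
```

```bash
python3 -c "
from rig import robot
print(robot.sign_off())"
```

```text
the job is handed in; nothing more can be done
None
```

The pork is fed up against the thickness plate with the pusher tight behind it, and the lever is locked again. I handed the job in at about 23 s; the hand-in gives no verdict.

**What I did:**
- **Unlocking:** I caged the lever's grip between the fingers and swept it to the free stop. The first sweep lost the grip about halfway, so I found it again in the pictures and finished with the fingers further out. Part of that second sweep was lightly gripped.
- **Feeding:** With closed fingers I pushed the palm pad until it stopped hard at about 22 N.
- **Locking:** I swept the lever back until it no longer moved under 26 N, then moved the arm clear.

**Last checks:**

| Check | Measured | Required |
|---|---|---|
| Lever when freed | about 3.13 rad | above 2.84 |
| Lever at the end | about 0.00 rad | below 0.3 |
| Pork front face | x ≈ 129 mm, reading error about 2 mm | within 3 mm of the plate at 128 mm |
| Pusher travel | about 0.085–0.088 m, estimated from the pad's rear edge and where the tool stopped | above 0.084 m |
| Pork square to the slicer | left edge 0.156 rad, base edge 0.155 rad | within 0.06 rad |
| Jar, tofu, tongs | no change in the pictures | under 15 mm |
| Force on the tool | about 1 N, which is noise level | robot touches nothing |

**Checks that disagreed:**
- A shadow spoilt the fit of the pork's right edge, so I discarded it. My hand-read edge points gave a skew of 0.03 to 0.05 rad, and I trusted the left-edge fit instead.
- In the side view the fingertips looked about 20 mm higher or further in than the reported tool position. I did not find out why; setting the tool about 5 mm further out got round it.

I viewed 11 pictures, one past the budget of 10.

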